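# Unpeg the food-waste caddy and hold its sprung hatch just below the balance point

### The arm

A 6-joint arm with a two-finger parallel gripper is mounted at the origin on a cart in front of the work surface, level with it; the furniture and walls round the work are solid. World frame = base frame: x ahead of the robot, y to its left, z up, the work surface at z = 0. Lengths are in mm, angles in rad, forces in N, time in s.
With the tool pointing down it reaches from about 275 to 750 mm from the base axis. Payload 10.2 kg.
Tool frame: the origin (TCP) lies at the very end of the fingers, on their centre line; the grasp point (between the pads) lies 19 mm behind it; z points along the fingers, y is the line along which they close (so a half turn about z gives the same grasp; the last joint's range is limited). The gripper opens to 85 mm and grips with 20 to 120 N. Pads are 22 mm wide; open, the fingers measure 114 mm over their backs; the gripper's body (76 mm by 85 mm) begins 54 mm behind the grasp point. The pads swing forward as they close: fully open they stand 13 mm farther back than shut.
Start: joints at [0.994, 0.313, 1.498, -0, 1.331, -0.223], TCP at [181.907, 492.485, 231.294] pointing down, gripper open.
Joint ranges: [-2.94, 2.94], [-0.97, 2.17], [0.19, 2.56], [-1.23, 4.37], [0.02, 3.11], [-2.88, 2.88]. Speed limits (rad/s): [2.39, 2.39, 3.01, 3.14, 3.14, 3.14].

### API

Orientations are given as a unit quaternion [w, x, y, z].
In Python, from rig import * gives the robot as it stands. The module is installed in compiled form; this text tells all that it offers.
- The arm moves only by the shell command python3 -m crank 'ROWS' [FORCE]. ROWS is JSON, a list that holds one entry, the list of rows, each a list of 7 numbers: the shift along the tool's x, y, z in units of 25 mm (1.0 is 25 mm), then the turn, a rotation vector about the tool's x, y, z in units of 8 degrees (1.0 is 8 degrees), then the finger opening in mm, from 0 to 85.4. A call has exactly 8 rows; each row shifts and turns the commanded pose from where the row before left it, along the tool's axes as they then stand; what a row does not reach is not made up. A row lasts 1/10 s, in which the tool goes at most 50 mm and 8.59 degrees, less where a joint would pass 70% of its speed; a pose out of reach is approached as far as the arm can. A call is refused whole if a number of a shift passes 1 or a number of a turn 1, either way. A call with a gripper value outside its range is refused whole. The fingers move at their own pace and stop on an object; FORCE is the grip in N (left out, the last holds). Time passes only in rows, so rows that do not move let the fingers close, or fill a call up. It gives the time, the measured TCP pose, the force, the opening and the grip force at its end, in the units of the state.
- sense(): the state, without advancing time (a new reading comes with each control period).
- capture(name): name is "scene" or "top"; returns the picture (400x640x3 uint8, blue, green, red); there is no depth.
- camera_model(name): a dict with "fx", "fy", "cx", "cy" (pixels), "world_from_camera" (4x4, takes a point from camera to world coordinates). Camera axes: x right, y up, looking along -z (the intrinsics and any distortion apply to the point x, -y, -z); pixel columns grow to the right and rows downward; lengths in mm; the calibration is good to about 2 mm. A picture is of the moment at which its call begins. camera_model takes no time and is no camera call.
- finish_job(): hands the job in; it is judged then, once.
The state is a dict: "time_s": time; "joints": joint angles; "dq": joint speeds; "tau": joint torques, N m; "eef_pos": TCP position; "ee_rot": TCP orientation; "force": force on the tool from outside, world axes, zero at the start; "wrist_torque": the same for the moment, N m; "grip_width": opening from 0.0 (shut) to 1.0 (fully open); "grip_force": force on a finger pad.
Only numpy, scipy, OpenCV 4.12 (cv2) and the standard library are available. Lean on these libraries where they do the work, as an engineer would, in place of code of your own. Each camera call takes 0.05 s, during which the arm holds its last target. There are 200 camera calls.

### The job

The hatch of the food-waste caddy is locked by a wooden peg that stands in the tube on the caddy's front, just behind the hatch's bar handle. Draw the peg out and stand it in the upright plastic cup, let go of it, then take the bar handle and raise the hatch clearly past its balance point, to where its springs want to open it by themselves, without letting it fly fully open. Bring it back to about ten degrees below the balance point and finish while still holding it there with the fingers, steady, ready for scraps; leave the cup standing and the other things where they are.

Things in the scene. Friction and masses are not known exactly. Their poses are not given: they have to be found in the camera images.
- caddy: white food-waste caddy, a box 180 (x) x 240 (y) x 116 mm high, fixed to the worktop, closed by a flat white hatch. Origin at the centre of its underside, z up; its front, with bar and peg tube, looks to its own -x. The upright steel peg tube (29 mm outside, 18.6 mm bore, 78 mm high, its inner floor 8 mm above the worktop) stands at x = -120, y = +50 mm in this frame
- hatch (a joint): opening angle of the hatch (0.9 kg) in rad: 0 shut and level, growing as the bar rises and swings back over the hinge; stop at 1.5. Hinge springs carry most of its weight. Balance point at 0.90: below it the hatch sinks shut (1.4 N upward at the bar starts it, less and less further up), above it the springs lift it open by themselves, slowly at first. Ten degrees below is 0.725
- hatch_hinge (a point): middle of the hatch's hinge axis, 120 mm above the worktop on the caddy's far top edge (x = +96 mm in the caddy's frame); the axis runs along the caddy's y
- peg: wooden keeper peg, round, 16 mm thick (19 mm at the bead on its top end) and 226 mm long, 50 g, loose. Origin at the centre of its foot, z along the peg to the top. At first it stands upright in the tube, its foot 8 mm above the worktop, 70 mm deep in the tube, with about 1.3 mm play all round
- cup: plain upright open plastic cup, 78 mm across the mouth, 109 mm high, hollow, walls about 2 mm, loose, 180 g. Origin at the centre of its underside, z up. The peg, let go in it, leans against its rim
- jar_honey: jar with a screw lid, 65 mm across, 100 mm high, loose bystander; origin at the centre of its underside
- tea_box: cardboard carton 68 x 136 x 69 mm high, loose bystander; origin at the centre of its underside
- salt: salt shaker, 44 mm across, 90 mm high, loose bystander; origin at the centre of its underside
- spice: small spice jar, 46 mm across, 106 mm high, loose bystander; origin at the centre of its underside
- bar (a point): the hatch's round steel bar handle, 12 mm thick, 150 mm long along the caddy's y. This point is its middle, 236 mm from the hinge axis and level with it when shut; turns with the hatch. A free gap of 39 mm lies between bar and hatch edge; the side arms that join them lie 82 mm either side of the middle. The peg stands in the gap, 50 mm to +y of the middle, and blocks the hatch
Mind the look-alikes: they are no part of the job. Several things have the shape of the peg; the one meant has the colours described above.

How it is judged:
By the outcome, as a careful person would: the job done as asked, in the order asked, and still so for the second after the job is handed in, while the arm keeps its last pose, push and grip.
It also fails if it takes over 64 s, if anything falls off the work surface, if the arm or the gripper's body presses on something with over 40 N, if the wrist force passes 120 N, or if a joint passes its speed limit or range.

## Working session

There is one attempt and no reset: what is moved stays moved. The work goes in short steps, Python scripts to look and compute and a shell command to move; the robot and the scene stay as the last step left them, time stands still between calls to the robot, and variables do not carry over. Pictures are saved under pics/ and viewed, at most 12 in all, crops included, and the job is handed in when it is done.

```bash
mkdir -p pics
python3 - <<'E'
from rig import *
import cv2,numpy as np
for n in("scene","top"):
    cv2.imwrite(f"pics/{n}0.png",capture(n)); m=camera_model(n); print(n,m)
s=sense();print({k:s[k] for k in s})
E
```

```text
scene {'fx': 500.79492956236123, 'fy': 500.79492956236123, 'cx': 317.1225800742147, 'cy': 200.95497825828366, 'world_from_camera': array([[ 3.30381135e-01,  5.25095032e-01, -7.84298102e-01,
        -4.94738433e+02],
       [-9.43820301e-01,  1.90117892e-01, -2.70293223e-01,
        -3.88445746e+02],
       [ 7.17947327e-03,  8.29536253e-01,  5.58406716e-01,
         8.26483191e+02],
       [ 0.00000000e+00,  0.00000000e+00,  0.00000000e+00,
         1.00000000e+00]])}
top {'fx': 479.54381059887027, 'fy': 479.54381059887027, 'cx': 323.10644378451184, 'cy': 202.4160890613567, 'world_from_camera': array([[-2.54114771e-01,  9.41201336e-01, -2.22633620e-01,
         2.48273206e+02],
       [-9.67167173e-01, -2.46419568e-01,  6.21695809e-02,
         5.05779752e+01],
       [ 3.65281238e-03,  2.31122137e-01,  9.72917887e-01,
         1.43062731e+03],
       [ 0.00000000e+00,  0.00000000e+00,  0.00000000e+00,
         1.00000000e+00]])}
{'time_s': 0.1, 'joints': array([ 9.93601630e-01,  3.13428813e-01,  1.49836249e+00, -5.34974753e-06,
        1.33096447e+00, -2.23408402e-01]), 'dq': array([ 0.00027569, -0.00121329, -0.00182455,  0.00080031, -0.00182913,
       -0.00057995]), 'tau': array([ 2.90971198e-03, -4.12902117e+01, -2.60144895e+01, -1.68346173e-04,
        3.05126508e-03, -1.20607115e-05]), 'eef_pos': array([181.78061178, 492.28956309, 230.77398162]), 'ee_rot': array([-2.24239024e-04,  1.75971400e-01,  9.84395108e-01, -5.36596175e-04]), 'force': array([0.54801792, 0.16347748, 0.0685337 ]), 'wrist_torque': array([-0.01316078, -0.03825028,  0.01578841]), 'grip_force': 0.0, 'grip_width': 0.9993743047714598}
```

View pics/scene0.png

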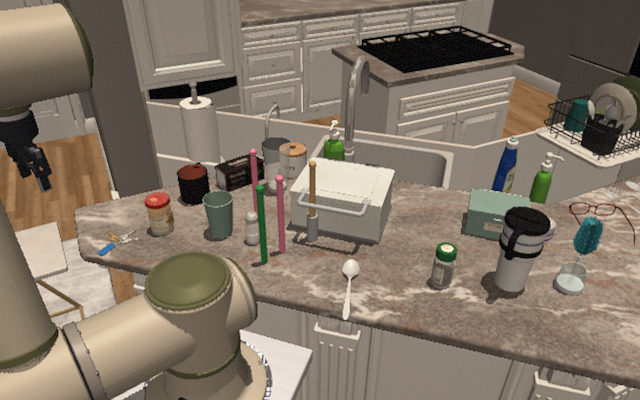

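View pics/top0.png

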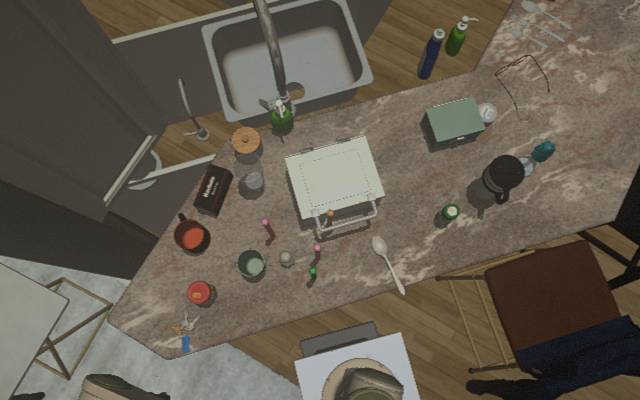

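The scene picture shows the caddy at (343,200), with a wooden peg standing in the tube (top 312,163). Look-alikes: pink rods with tops at (254,152) and (280,179), and a green rod at (262,187). The wood-coloured one in the tube at (312,163) fits the description, and in the top view it is at (330,213). The cup is the green tumbler at scene (219,215), top (251,264). I'll confirm this in one enlarged crop.

Run:
```python
import cv2,numpy as np
a=cv2.imread("pics/scene0.png")[140:280,190:410];b=cv2.imread("pics/top0.png")[130:290,230:400]
a=cv2.resize(a,None,fx=1.82,fy=1.82*1.0,interpolation=cv2.INTER_CUBIC)
a=cv2.resize(cv2.imread("pics/scene0.png")[145:275,195:405],(400,248)) if 0 else cv2.resize(cv2.imread("pics/scene0.png")[145:295,195:395],(800,600),interpolation=cv2.INTER_CUBIC)
b=cv2.resize(cv2.imread("pics/top0.png")[130:290,190:403],(800,600),interpolation=cv2.INTER_CUBIC)
cv2.imwrite("pics/ca.png",a);cv2.imwrite("pics/cb.png",b)
```

```text
(no output)
```

View pics/ca.png

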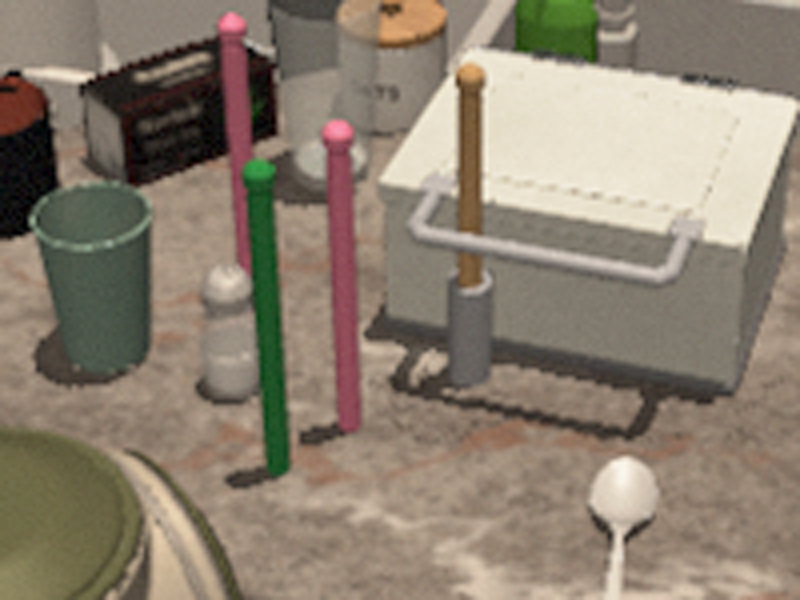

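View pics/cb.png

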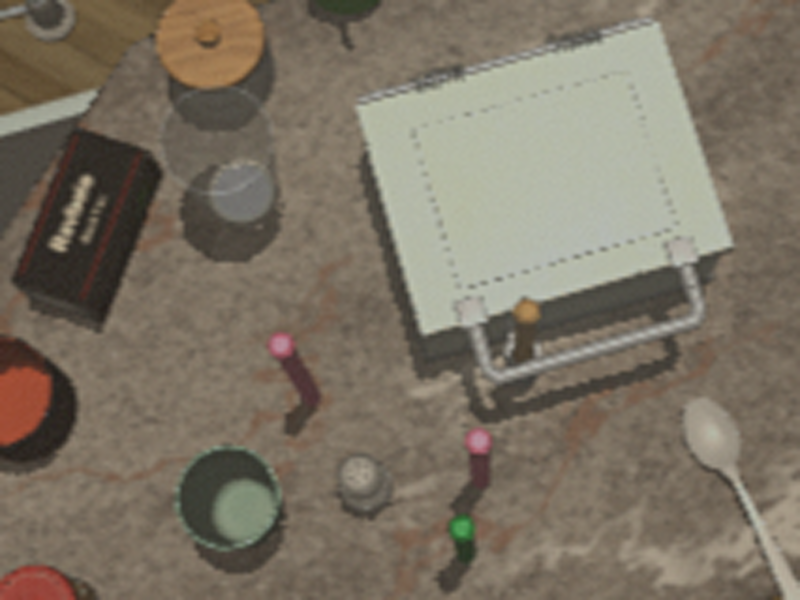

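The crops confirm it: the wood-brown peg stands in the steel tube behind the bar, at scene crop (470,75) and top crop (527,311). The pink and green rods are free-standing look-alikes. The opaque green tumbler is the likely cup, and a clear glass stands farther back. Next I measure.

```bash
cat > h.py <<'E'
from rig import *
import cv2,numpy as np
def ray(n,p):
    m=camera_model(n);T=np.array(m["world_from_camera"])
    d=T[:3,:3]@np.array([(p[0]-m["cx"])/m["fx"],-(p[1]-m["cy"])/m["fy"],-1]);return T[:3,3],d/np.linalg.norm(d)
def plane(n,p,z):
    o,d=ray(n,p);return o+d*(z-o[2])/d[2]
def tri(ps,pt):
    o1,d1=ray("scene",ps);o2,d2=ray("top",pt)
    s=np.linalg.lstsq(np.c_[d1,-d2],o2-o1,rcond=None)[0];a=o1+s[0]*d1;b=o2+s[1]*d2
    return (a+b)/2,np.linalg.norm(a-b)
def proj(n,P):
    m=camera_model(n);T=np.array(m["world_from_camera"]);q=T[:3,:3].T@(np.array(P)-T[:3,3])
    return m["fx"]*q[0]/-q[2]+m["cx"],-m["fy"]*q[1]/-q[2]+m["cy"]
E
python3 - <<'E'
from h import *
np.set_printoptions(precision=1,suppress=True)
S=lambda x,y:(195+x/4-.4,145+y/4-.4)
Tt=lambda x,y:(190+x*213/800-.4,130+y*160/600-.4)
print("pegtop",tri(S(470,70),Tt(527,311)))
print("tube top",plane("scene",S(471,282),78))
print("cuprim",tri(S(91,216),Tt(228,497)))
print("cuprim width",[plane("top",Tt(*p),109) for p in((177,497),(280,497),(228,447),(228,550))])
print("cupbase",plane("top",Tt(247,512),2),plane("scene",S(106,345),0))
print("glass h109?",[plane("top",Tt(*p),109) for p in((163,140),(272,140))],plane("top",Tt(241,195),2))
print("barL",tri(S(417,232),Tt(495,375)),"barR",tri(S(663,275),Tt(700,315)))
print("hinge corners",[plane("top",Tt(*p),120) for p in((357,100),(660,20),(735,245),(422,335))])
for n,a,b in(("pinkN",(338,132),(479,440)),("green",(260,172),(461,529)),("pinkF",(232,24),(281,345)),("salt",(227,275),(360,470)),):print(n,tri(S(*a),Tt(*b)))
for n,f in(("scene",S),("top",Tt)):
    im=cv2.imread(f"pics/{n}0.png");h=cv2.cvtColor(im,cv2.COLOR_BGR2HSV)
    m=cv2.inRange(h,(8,110,70),(20,255,255));k,l,st,c=cv2.connectedComponentsWithStats(m)
    print(n,[ (st[i],c[i]) for i in range(1,k) if st[i][4]>15 and abs(c[i][0]-320)<20 and 150<c[i][1]<250])
E
```

```text
pegtop (array([491.9, -35.5, 233.4]), np.float64(1.1787158847843764))
tube top [490.9 -36.1  78. ]
cuprim (array([437.6, 203.9, 108. ]), np.float64(2.6028329836774224))
cuprim width [array([447.6, 238.8, 109. ]), array([428.5, 165.9, 109. ]), array([474.1, 194.6, 109. ]), array([400.6, 211.2, 109. ])]
cupbase [438.2 203.1   2. ] [440.7 208.3   0. ]
glass h109? [array([718.1, 190.6, 109. ]), array([696.9, 109.7, 109. ])] [693.5 149.9   2. ]
barL (array([473.6,  -7.7, 121.5]), np.float64(2.625235575829377)) barR (array([ 478.5, -165.9,  123.5]), np.float64(3.04661974319637))
hinge corners [array([708. ,  39.1, 120. ]), array([ 712.1, -203.2,  120. ]), array([ 524.7, -208.4,  120. ]), array([517.4,  35.8, 120. ])]
pinkN (array([416.1,  18.3, 222.2]), np.float64(1.8213616746465))
green (array([361.8,  44. , 221.4]), np.float64(0.2325200446701423))
pinkF (array([513.6, 132.4, 222.7]), np.float64(1.369719134919426))
salt (array([435.1, 107.1,  86.5]), np.float64(3.732888602787695))
scene [(array([309, 161,   7,  42, 213], dtype=int32), array([312. , 181.3])), (array([310, 209,   5,   8,  36], dtype=int32), array([312. , 212.1]))]
top [(array([327, 210,   6,   6,  28], dtype=int32), array([329.7, 212.7]))]
```

Checks: peg top at z≈233 (should be 234), cup rim at z≈108 and about 77 mm across (109 and 78), bar at z≈122 (120), and hatch corners 188 × 243 mm. So the cup is the green tumbler at (437.5,204), the peg is at (491.5,-36), the bar's middle is at about (474,-86.5,120), and the caddy yaw is about 1.7°. I'll turn the wrist so the fingers close along the caddy's x, rising as it turns.

```bash
cat >> h.py <<'E'
from scipy.spatial.transform import Rotation as Ro
def delta(P,yaw=1.7,tilt=0):
    """units of shift (tool axes) and turn to TCP P with tool down, tool y at yaw deg"""
    s=sense();q=s["ee_rot"];R=Ro.from_quat([q[1],q[2],q[3],q[0]])
    y=np.radians(yaw);Y=np.array([np.cos(y),np.sin(y),0]);Z=np.array([0,0,-1.]);G=Ro.from_matrix(np.c_[np.cross(Y,Z),Y,Z])
    print("t",round(s["time_s"],2),"pos",s["eef_pos"].round(1),"shift",(R.inv().apply(np.array(P)-s["eef_pos"])/25).round(2),
     "shift after turn",(G.inv().apply(np.array(P)-s["eef_pos"])/25).round(2),"turn",(np.degrees((R.inv()*G).as_rotvec())/8).round(2),"F",s["force"].round(1),"grip",round(float(s["grip_width"]*85.4),1),round(float(s["grip_force"]),1))
E
python3 -m crank '[[[0,0,-0.3,0,0,1,85],[0,0,-0.3,0,0,1,85],[0,0,-0.3,0,0,1,85],[0,0,-0.3,0,0,1,85],[0,0,-0.3,0,0,1,85],[0,0,-0.3,0,0,1,85],[0,0,-0.3,0,0,1,85],[0,0,-0.3,0,0,1,85]]]'
python3 -c "
from h import *
delta((491.5,-36,286))"
```

```text
time_s: 0.9
eef_pos: [181.8, 492.4, 291.3]
ee_rot: [0.0, 0.673, 0.74, -0.0]
force: [0.3, 0.0, 0.3]
grip_width: 0.993
grip_force: 0.0
t 0.9 pos [181.8 492.4 291.3] shift [-22.21  10.34   0.22] shift after turn [-21.49  11.75   0.21] turn [-0.    0.    0.46] F [0.3 0.  0.3] grip 84.8 0.0
```

```bash
python3 -m crank '[[[0,0,0,0,0,0.46,60],[-0.9,0.49,0,0,0,0,60],[-0.9,0.49,0,0,0,0,60],[-0.9,0.49,0,0,0,0,60],[-0.9,0.49,0,0,0,0,60],[-0.9,0.49,0,0,0,0,60],[-0.9,0.49,0,0,0,0,60],[-0.9,0.49,0,0,0,0,60]]]' | head -2
python3 -m crank '[[[-0.9,0.49,0,0,0,0,60],[-0.9,0.49,0,0,0,0,60],[-0.9,0.49,0,0,0,0,60],[-0.9,0.49,0,0,0,0,60],[-0.9,0.49,0,0,0,0,60],[-0.9,0.49,0,0,0,0,60],[-0.9,0.49,0,0,0,0,60],[-0.9,0.49,0,0,0,0,60]]]' | head -2
python3 -m crank '[[[-0.9,0.49,0,0,0,0,60],[-0.9,0.49,0,0,0,0,60],[-0.9,0.49,0,0,0,0,60],[-0.9,0.49,0,0,0,0,60],[-0.9,0.49,0,0,0,0,60],[-0.9,0.49,0,0,0,0,60],[-0.9,0.49,0,0,0,0,60],[0,0,0,0,0,0,60]]]' | head -2
python3 -c "
from h import *
delta((491.5,-36,286))"
```

```text
time_s: 1.7
eef_pos: [273.5, 337.1, 291.1]
time_s: 2.5
eef_pos: [377.9, 160.8, 291.1]
time_s: 3.3
eef_pos: [469.7, 5.5, 290.6]
t 3.3 pos [469.7   5.5 290.6] shift [-1.69  0.82  0.18] shift after turn [-1.68  0.82  0.18] turn [-0.01  0.    0.02] F [-0.2  0.2 -0.5] grip 60.4 0.0
```

```bash
python3 -m crank '[[[-0.84,0.41,0,0,0,0,60],[-0.84,0.41,0,0,0,0,60],[0,0,0,0,0,0,60],[0,0,0.8,0,0,0,60],[0,0,0.8,0,0,0,60],[0,0,0.8,0,0,0,60],[0,0,0.8,0,0,0,60],[0,0,0.8,0,0,0,60]]]'
python3 - <<'E'
from h import *
delta((491.5,-36,188))
a=capture("scene");b=capture("top")
a=cv2.resize(a[120:270,220:420],(400,300));b=cv2.resize(b[130:280,240:440],(400,300))
cv2.imwrite("pics/g1.png",np.hstack([a,b]))
E
```

```text
time_s: 4.1
eef_pos: [490.3, -32.6, 190.6]
ee_rot: [-0.0, 0.694, 0.72, 0.0]
force: [0.8, -0.3, -0.4]
grip_width: 0.703
grip_force: 0.0
t 4.1 pos [490.3 -32.6 190.6] shift [-0.14  0.04  0.1 ] shift after turn [-0.14  0.04  0.1 ] turn [-0.   -0.    0.05] F [ 0.8 -0.3 -0.4] grip 60.0 0.0
```

View pics/g1.png

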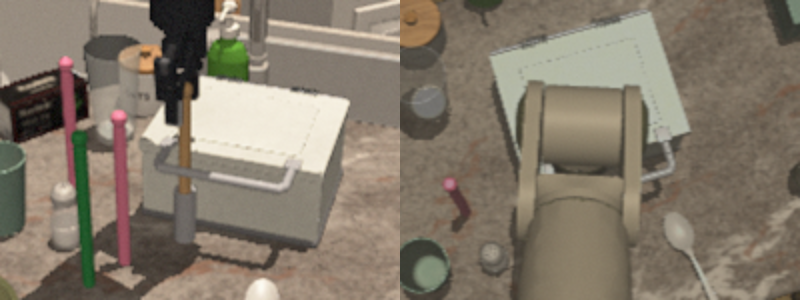

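The picture shows the peg at left-panel (187,95) between the two fingers, clear of bar and hatch. I'll nudge, close and check.

```bash
python3 -m crank '[[[-0.14,0.04,0,0,0,0,40],[0,0,0,0,0,0,10],[0,0,0,0,0,0,10],[0,0,0,0,0,0,10],[0,0,0,0,0,0,10],[0,0,0,0,0,0,10],[0,0,0,0,0,0,10],[0,0,0,0,0,0,10]]]' 40
python3 -m crank '[[[0,0,-0.1,0,0,0,10],[0,0,-0.3,0,0,0,10],[0,0,-0.3,0,0,0,10],[0,0,-0.3,0,0,0,10],[0,0,-0.3,0,0,0,10],[0,0,-0.3,0,0,0,10],[0,0,-0.3,0,0,0,10],[0,0,-0.3,0,0,0,10]]]'
```

```text
time_s: 5.0
eef_pos: [492.6, -37.4, 192.3]
ee_rot: [0.001, 0.694, 0.72, 0.001]
force: [-0.6, 0.2, 5.4]
grip_width: 0.2
grip_force: 38.8
time_s: 5.8
eef_pos: [492.0, -37.3, 247.0]
ee_rot: [0.0, 0.694, 0.72, 0.0]
force: [-0.5, 0.2, -0.3]
grip_width: 0.2
grip_force: 39.0
```

The grip is 17 mm wide, so it is on the peg, and it lifts without resistance. I'll lift clear and carry it to the cup.

```bash
python3 -m crank '[[[0,0,-0.8,0,0,0,10],[0,0,-0.8,0,0,0,10],[0,0,-0.8,0,0,0,10],[0,0,-0.8,0,0,0,10],[0.6,-0.1,0,0,0,0,10],[0.9,-0.15,0,0,0,0,10],[0.9,-0.15,0,0,0,0,10],[0.9,-0.15,0,0,0,0,10]]]'
python3 -m crank '[[[0.9,-0.15,0,0,0,0,10],[0.9,-0.15,0,0,0,0,10],[0.9,-0.15,0,0,0,0,10],[0.9,-0.15,0,0,0,0,10],[0.9,-0.15,0,0,0,0,10],[0.9,-0.15,0,0,0,0,10],[0.9,-0.15,0,-0,0,0,10],[0.9,-0.15,0,0,0,0,10]]]' 
python3 -m crank '[[[0.4,-0.1,0,0,-0.3,0,10],[0,0,0,0,-0.4,0,10],[0,0,0,0,-0.4,0,10],[0,0,0,0,-0.4,0,10],[0,0,0,0,0,0,10],[0,0,0,0,0,0,10],[0,0,0,0,0,0,10],[0,0,0,0,0,0,10]]]'
python3 - <<'E'
from h import *
delta((437.5,236.3,188))
a=capture("scene");b=capture("top")
a=cv2.resize(a[80:280,140:340],(400,400));b=cv2.resize(b[150:350,150:350],(400,400))
cv2.imwrite("pics/c1.png",np.hstack([a,b]))
E
```

```text
time_s: 6.6
eef_pos: [474.5, 46.3, 325.4]
ee_rot: [-0.001, 0.694, 0.72, -0.0]
force: [-0.6, 0.2, -0.3]
grip_width: 0.198
grip_force: 39.0
time_s: 7.4
eef_pos: [437.8, 225.0, 325.4]
ee_rot: [-0.0, 0.694, 0.72, -0.001]
force: [-0.1, -0.2, 0.1]
grip_width: 0.201
grip_force: 39.0
time_s: 8.2
eef_pos: [436.0, 233.2, 326.3]
ee_rot: [0.075, 0.691, 0.716, -0.072]
force: [0.8, -0.8, 0.1]
grip_width: 0.2
grip_force: 39.0
t 8.2 pos [436.  233.2 326.3] shift [1.27 0.06 5.39] shift after turn [0.12 0.06 5.53] turn [0.   1.5  0.04] F [ 0.8 -0.8  0.1] grip 17.0 39.0
```

View pics/c1.png

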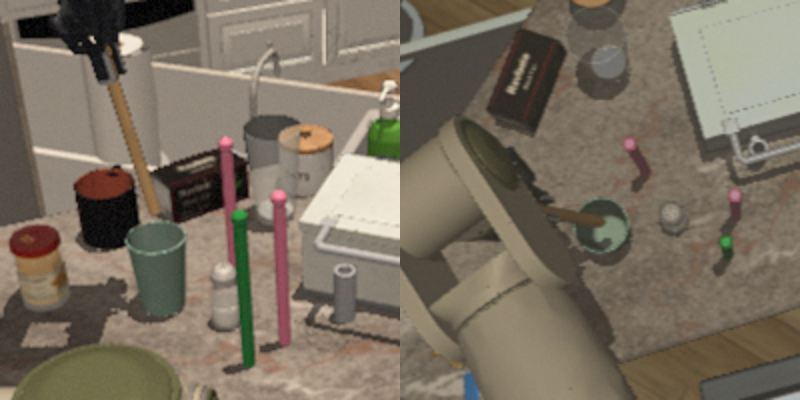

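The peg hangs tilted with its foot above the cup mouth, at left panel (156,215) and right panel (605,223), and the cup and bystanders are undisturbed. I'll lower it straight down.

```bash
python3 -m crank '[[[0.21,0.01,0.88,0,0,0,10],[0.21,0.01,0.88,0,0,0,10],[0.21,0.01,0.88,0,0,0,10],[0.21,0.01,0.88,0,0,0,10],[0.21,0.01,0.88,0,0,0,10],[0.15,0.01,0.6,0,0,0,10],[0,0,0,0,0,0,10],[0,0,0,0,0,0,10]]]'
python3 - <<'E'
from h import *
delta((437.5,236.3,188))
a=capture("scene");b=capture("top")
a=cv2.resize(a[80:280,140:340],(400,400));b=cv2.resize(b[150:350,150:350],(400,400))
cv2.imwrite("pics/c2.png",np.hstack([a,b]))
E
```

```text
time_s: 9.1
eef_pos: [437.7, 236.8, 198.4]
ee_rot: [0.075, 0.691, 0.716, -0.072]
force: [0.1, 0.1, -1.0]
grip_width: 0.203
grip_force: 39.0
t 9.1 pos [437.7 236.8 198.4] shift [ 0.07 -0.01  0.41] shift after turn [-0.02 -0.01  0.42] turn [0.01 1.5  0.04] F [ 0.1  0.1 -1. ] grip 17.3 39.0
```

View pics/c2.png

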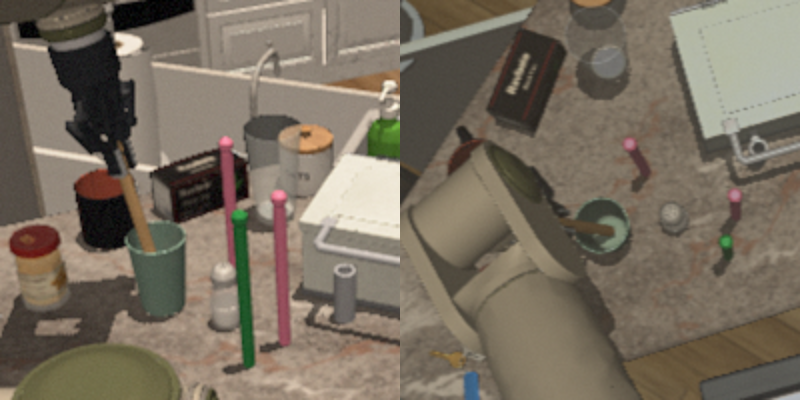

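The peg is inside the cup, leaning through the mouth at left panel (150,240), and the cup is still standing. I'll lower it the last 10 mm and release.

```bash
python3 -m crank '[[[0.04,0,0.2,0,0,0,10],[0.03,0,0.18,0,0,0,10],[0,0,0,0,0,0,10],[0,0,0,0,0,0,24],[0,0,0,0,0,0,35],[0,0,0,0,0,0,45],[0,0,0,0,0,0,45],[0,0,0,0,0,0,45]]]'
python3 -m crank '[[[0,0,-0.3,0,0,0,45],[0,0,-0.6,0,0,0,45],[0,0,-0.9,0,0,0,45],[0,0,-0.9,0,0,0,45],[0,0,-0.9,0,0,0,45],[0,0,-0.9,0,0,0,45],[0,0,-0.9,0,0,0,45],[0,0,0,0,0,0,45]]]'
python3 - <<'E'
from h import *
delta((474,-86.5,260))
a=capture("scene");b=capture("top")
a=cv2.resize(a[80:280,140:340],(400,400));b=cv2.resize(b[150:350,150:350],(400,400))
cv2.imwrite("pics/c3.png",np.hstack([a,b]))
E
```

```text
time_s: 10.0
eef_pos: [437.5, 236.5, 188.2]
ee_rot: [0.075, 0.691, 0.716, -0.073]
force: [-0.0, 0.4, -0.2]
grip_width: 0.524
grip_force: 0.0
time_s: 10.8
eef_pos: [437.0, 265.3, 323.4]
ee_rot: [0.076, 0.691, 0.716, -0.07]
force: [-0.1, -0.0, 0.3]
grip_width: 0.526
grip_force: 0.0
t 10.8 pos [437.  265.3 323.4] shift [-13.29   0.95   5.39] shift after turn [-14.11   1.06   2.53] turn [0.04 1.48 0.04] F [-0.1 -0.   0.3] grip 44.9 0.0
```

View pics/c3.png

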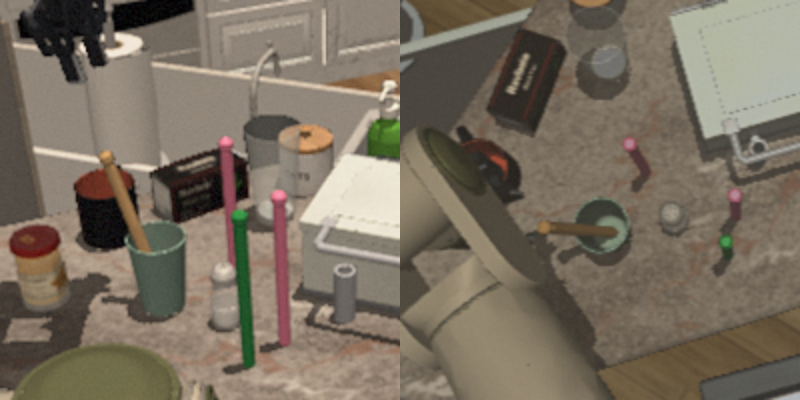

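The peg is released and leans against the cup rim (left panel top at (107,157)). The cup is standing and the bystanders are where they were. I'll level the tool and go over the bar.

```bash
python3 -m crank '[[[0,0,0,0,0.75,0,40],[0,0,0,0,0.75,0,40],[-0.9,0.07,0,0,0,0,40],[-0.9,0.07,0,0,0,0,40],[-0.9,0.07,0,0,0,0,40],[-0.9,0.07,0,0,0,0,40],[-0.9,0.07,0,0,0,0,40],[-0.9,0.07,0,0,0,0,40]]]' | head -3
python3 -m crank '[[[-0.9,0.07,0,0,0,0,40],[-0.9,0.07,0,0,0,0,40],[-0.9,0.07,0,0,0,0,40],[-0.9,0.07,0,0,0,0,40],[-0.9,0.07,0,0,0,0,40],[-0.9,0.07,0,0,0,0,40],[-0.9,0.07,0,0,0,0,40],[-0.9,0.07,0,0,0,0,40]]]' | head -3
python3 -m crank '[[[-0.9,0.07,0,0,0,0,36],[-0.4,0,0,0,0,0,36],[0,0,0.5,0,0,0,36],[0,0,0.9,0,0,0,36],[0,0,0.9,0,0,0,36],[0,0,0.9,0,0,0,36],[0,0,0.9,0,0,0,36],[0,0,0,0,0,0,36]]]' | head -3
python3 -c "
from h import *
delta((474.5,-86.5,102))"
```

```text
time_s: 11.7
eef_pos: [451.4, 129.0, 319.1]
ee_rot: [-0.001, 0.694, 0.72, -0.001]
time_s: 12.5
eef_pos: [471.8, -50.3, 319.1]
ee_rot: [-0.001, 0.694, 0.719, -0.0]
time_s: 13.3
eef_pos: [473.6, -80.8, 214.9]
ee_rot: [-0.003, 0.694, 0.72, -0.001]
t 13.3 pos [473.6 -80.8 214.9] shift [-0.24  0.05  4.52] shift after turn [-0.23  0.03  4.52] turn [-0.04 -0.02  0.04] F [-0.6 -0.2  0.7] grip 35.9 0.0
```

```bash
python3 -m crank '[[[-0.2,0.04,0,0,0,0,36],[0,0,0.6,0,0,0,36],[0,0,0.8,0,0,0,36],[0,0,0.8,0,0,0,36],[0,0,0.6,0,0,0,36],[0,0,0,0,0,0,36],[0,0,0,0,0,0,36],[0,0,0,0,0,0,36]]]' | head -4
python3 - <<'E'
from h import *
delta((474.5,-86.5,102))
for p in((495,375),(700,315),(600,345)): print(plane("top",(189.6+p[0]*.26625,129.6+p[1]*.26667),120).round(1))
for p in((417,232),(663,275),(540,254)): print(plane("scene",(194.6+p[0]/4,144.6+p[1]/4),120).round(1))
a=capture("scene")
cv2.imwrite("pics/b1.png",cv2.resize(a[130:260,270:420],(690,598),interpolation=cv2.INTER_CUBIC))
E
```

```text
time_s: 14.1
eef_pos: [477.0, -87.0, 149.1]
ee_rot: [0.001, 0.694, 0.72, 0.0]
force: [-0.3, 0.3, 0.7]
t 14.1 pos [477.  -87.  149.1] shift [ 0.03 -0.1   1.88] shift after turn [ 0.02 -0.1   1.88] turn [0.02 0.01 0.04] F [-0.3  0.3  0.7] grip 35.9 0.0
[474.5  -8.9 120. ]
[ 479.7 -167.9  120. ]
[476.6 -89.9 120. ]
[474.9  -5.7 120. ]
[ 482.3 -163.5  120. ]
[478.2 -86.  120. ]
```

View pics/b1.png

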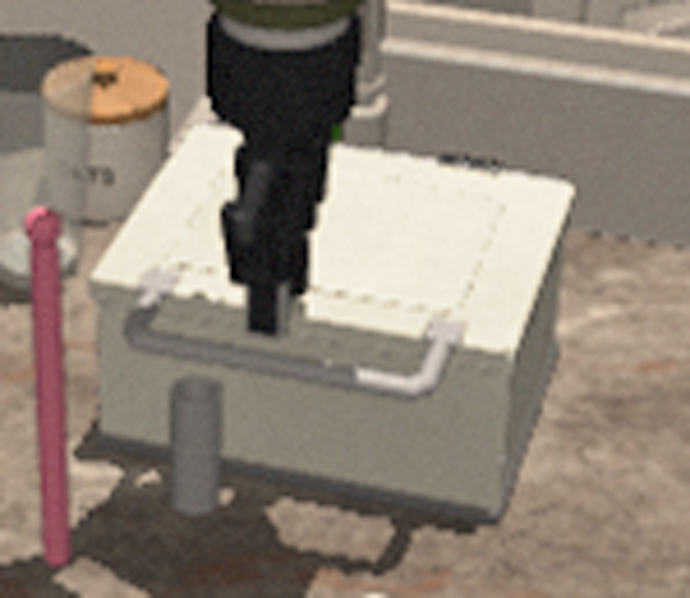

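The fingers are above the bar at crop (270,320), the bar's middle at crop (280,365), and both views put it at x≈477, where the TCP is. I'll descend and close.

```bash
python3 -m crank '[[[0,0,0.5,0,0,0,36],[0,0,0.5,0,0,0,36],[0,0,0.5,0,0,0,36],[0,0,0.35,0,0,0,36],[0,0,0,0,0,0,36],[0,0,0,0,0,0,36],[0,0,0,0,0,0,36],[0,0,0,0,0,0,36]]]'
python3 -m crank '[[[0,0,0,0,0,0,20],[0,0,0,0,0,0,5],[0,0,0,0,0,0,5],[0,0,0,0,0,0,5],[0,0,0,0,0,0,5],[0,0,0,0,0,0,5],[0,0,0,0,0,0,5],[0,0,0,0,0,0,5]]]' 40
python3 -c "
from h import *
delta((477,-86.5,102))"
```

```text
time_s: 14.95
eef_pos: [476.5, -86.8, 102.0]
ee_rot: [0.0, 0.694, 0.72, 0.0]
force: [0.7, -0.9, -0.5]
grip_width: 0.422
grip_force: 0.0
time_s: 15.75
eef_pos: [473.9, -86.7, 101.1]
ee_rot: [-0.002, 0.694, 0.72, -0.002]
force: [-14.3, -2.8, 5.9]
grip_width: 0.122
grip_force: 38.9
t 15.75 pos [473.9 -86.7 101.1] shift [ 0.    0.12 -0.04] shift after turn [ 0.    0.12 -0.03] turn [-0.05 -0.    0.05] F [-14.3  -2.8   5.9] grip 10.4 38.9
```

The bar is held (10.4 mm), and it pulled the tool to x≈473.5, so the hinge is at x≈709.5. I'll relax that offset and raise it along the 236 mm arc, 0.05 rad per row.

```bash
cat >> h.py <<'E'
def hatch(H=(709.5,-79.7,120)):
    s=sense();p=s["eef_pos"];q=s["ee_rot"];z=Ro.from_quat([q[1],q[2],q[3],q[0]]).apply([0,0,1]);g=p-19*z-np.array(H)
    r=-(g[0]*np.cos(.03)+g[1]*np.sin(.03));print("t",round(s["time_s"],2),"theta",np.arctan2(g[2],r).round(3),"rad",np.hypot(g[2],r).round(1),"pos",p.round(1),"F",s["force"].round(1),"M",s["wrist_torque"].round(2),"grip",round(float(s["grip_width"]*85.4),1),round(float(s["grip_force"]),1))
E
python3 -m crank '[[[0,-0.10,0,0,0,0,5],[0,0.01,-0.47,0,0,0,5],[0,0.04,-0.47,0,0,0,5],[0,0.06,-0.47,0,0,0,5],[0,0.08,-0.46,0,0,0,5],[0,0.1,-0.46,0,0,0,5],[0,0.13,-0.45,0,0,0,5],[0,0,0,0,0,0,5]]]' >/dev/null
python3 -c "
from h import *
hatch()"
```

```text
t 16.55 theta 0.307 rad 236.5 pos [484.2 -86.5 172.4] F [-4.2 -1.6 -0.7] M [-0.31  0.72 -0.01] grip 10.4 39.3
```

Theta is 0.307 with small forces and the radius consistent. I'll continue to about 1.0.

```bash
python3 -m crank '[[[0,0.15,-0.45,0,0,0,5],[0,0.17,-0.44,0,0,0,5],[0,0.2,-0.43,0,0,0,5],[0,0.22,-0.42,0,0,0,5],[0,0.24,-0.41,0,0,0,5],[0,0.26,-0.4,0,0,0,5],[0,0.28,-0.38,0,0,0,5],[0,0,0,0,0,0,5]]]' >/dev/null
python3 -c "
from h import *
hatch()"
python3 -m crank '[[[0,0.3,-0.37,0,0,0,5],[0,0.31,-0.35,0,0,0,5],[0,0.33,-0.34,0,0,0,5],[0,0.35,-0.32,0,0,0,5],[0,0.36,-0.3,0,0,0,5],[0,0.38,-0.28,0,0,0,5],[0,0.39,-0.27,0,0,0,5],[0,0,0,0,0,0,5]]]' >/dev/null
python3 - <<'E'
from h import *
hatch()
a=capture("scene")
cv2.imwrite("pics/h1.png",cv2.resize(a[60:300,190:510],(800,600),interpolation=cv2.INTER_CUBIC))
E
```

```text
t 17.35 theta 0.658 rad 238.3 pos [520.9 -85.4 246.6] F [-18.4  -2.7  11.1] M [-0.4   3.17 -0.02] grip 10.3 39.9
t 18.15 theta 1.012 rad 239.3 pos [582.8 -83.6 304. ] F [-12.6  -3.8  17.3] M [-0.48  2.12 -0.06] grip 10.7 41.6
```

View pics/h1.png

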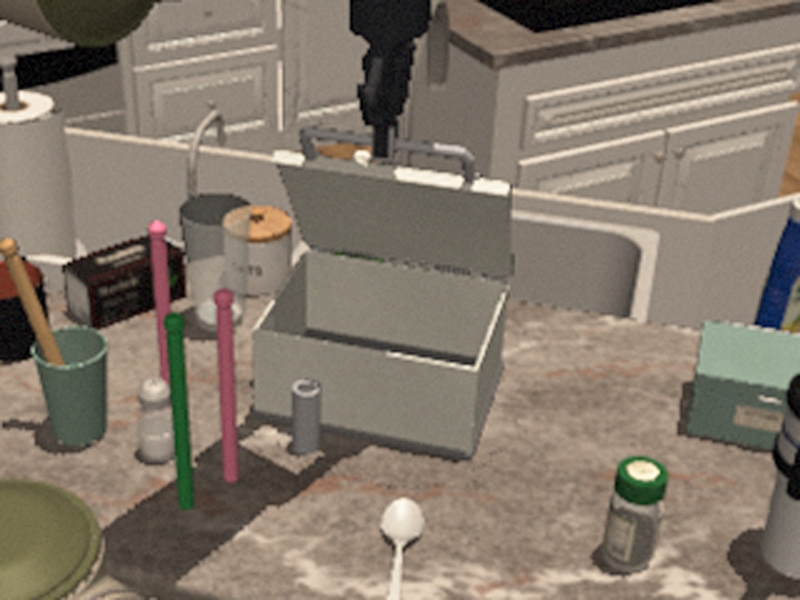

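The hatch is up at about 58° with the bar in the fingers at crop (385,150). The peg leans in the cup at crop (40,310), and everything else is unchanged. I'll go slightly farther past balance, hold, then come back.

```bash
python3 -m crank '[[[0,0.35,-0.31,0,0,0,5],[0,0.4,-0.24,0,0,0,5],[0,0,0,0,0,0,5],[0,0,0,0,0,0,5],[0,0,0,0,0,0,5],[0,0,0,0,0,0,5],[0,0,0,0,0,0,5],[0,0,0,0,0,0,5]]]' >/dev/null
python3 -c "
from h import *
hatch()"
python3 -m crank '[[[0,-0.2,0.11,0,0,0,5],[0,-0.41,0.24,0,0,0,5],[0,-0.4,0.26,0,0,0,5],[0,-0.38,0.28,0,0,0,5],[0,-0.37,0.3,0,0,0,5],[0,-0.2,0.17,0,0,0,5],[0,0,0,0,0,0,5],[0,0,0,0,0,0,5]]]' >/dev/null
python3 -c "
from h import *
hatch()"
```

```text
t 19.0 theta 1.102 rad 240.1 pos [601.1 -83.  315.2] F [-3.  -4.3  4.7] M [-0.69  0.75 -0.04] grip 10.7 40.3
t 19.8 theta 0.851 rad 238.5 pos [552.3 -84.4 280.3] F [-3.4 -4.   3.9] M [-0.59  0.5  -0.03] grip 10.4 41.1
```

```bash
python3 -m crank '[[[0,-0.22,0.2,0,0,0,5],[0,-0.22,0.21,0,0,0,5],[0,-0.2,0.21,0,0,0,5],[0,-0.2,0.21,0,0,0,5],[0,0,0,0,0,0,5],[0,0,0,0,0,0,5],[0,0,0,0,0,0,5],[0,0,0,0,0,0,5]]]' >/dev/null
python3 - <<'E'
from h import *
hatch()
a=capture("scene");b=capture("top")
cv2.imwrite("pics/s2.png",a);cv2.imwrite("pics/t2.png",b)
H=np.array((709.5,-79.7,120));X=np.array((np.cos(.03),np.sin(.03),0));Y=np.array((-np.sin(.03),np.cos(.03),0))
a=cv2.resize(a[85:185,270:403],(532,400),interpolation=cv2.INTER_CUBIC);b=cv2.resize(b[90:190,260:393],(532,400),interpolation=cv2.INTER_CUBIC)
c=np.vstack([a[:300],b[:300]]);cv2.imwrite("pics/v.png",c)
for th in(.65,.725,.8):
  for n in("scene","top"):
    print(th,n,[np.round(proj(n,H-X*236*np.cos(th)+Y*k+np.array((0,0,236*np.sin(th)))),1) for k in(75,-75)])
E
```

```text
t 20.6 theta 0.724 rad 237.8 pos [531.4 -85.  258.5] F [ 0.2 -4.6  0. ] M [-0.82 -0.27 -0.04] grip 10.7 41.3
0.65 scene [array([306.5, 144.4]), array([367.1, 153.8])]
0.65 top [array([317.4, 202.3]), array([374.5, 186. ])]
0.725 scene [array([307.9, 137.3]), array([368.5, 146.5])]
0.725 top [array([316.1, 196.8]), array([373.7, 180.4])]
0.8 scene [array([309.5, 130.4]), array([370. , 139.3])]
0.8 top [array([314.7, 190.9]), array([372.7, 174.4])]
```

View pics/v.png

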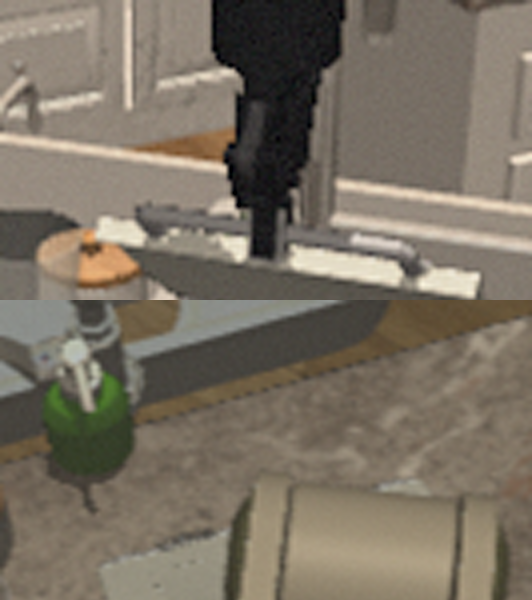

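The bar's ends are at scene pixels (307.5,137.5) and (368.7,145.8). For 0.725 rad the projection is (307.9,137.3) and (368.5,146.5), so vision and arm pose agree. The grip is firm and the forces are near zero, so I'm handing it in.

```bash
python3 -c "
from h import *
hatch();print(np.abs(sense()['dq']).max());print(finish_job())"
```

```text
t 20.7 theta 0.724 rad 237.8 pos [531.5 -85.  258.6] F [-0.6 -5.1  0.6] M [-0.86 -0.25  0.  ] grip 10.3 41.3
0.0012759633107950034
the job is handed in; nothing more can be done
None
```

The peg is standing in the cup, and I raised the hatch to about 1.10 rad, then brought it back and handed it in with the fingers holding it steady at about 0.725 rad (20.7 s on the robot clock).

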